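# Seat the cover plate of a core box under its keeper and clamp it

## Task

Someone has set the core box's cover plate down askew on top of the box, its tongue riding on the steel keeper instead of under it. Draw the plate back until the tongue drops into the pocket, slide it home under the keeper and let the rear edge down so that the plate lies flat and flush in the box, then swing the clamp over its rear edge right up to its stop. Do not disturb the crucible, its lid, the sleeker, the pins or the chest.

Things in the scene. Friction and masses are not known exactly. Their poses are not given: they have to be found in the camera images.
- corebox: Blue-grey aluminium core box, bolted down: 246 mm long (local x -135 to +111), 160 wide (y -80 to +80), flat top 70 mm above the bench; foot flanges 14 mm high reach y = +-100. Origin on the bench below the pocket's middle; +x runs to the keeper end, away from the robot. At the rear right corner a lug (x -186 to -135, y -115 to -60, 70 high) carries the clamp, with a 20 mm stop pin on it.
- pocket (a point): Middle of the pocket in the box top, at the height of its flat ledge (z = 54 mm, 16 deep), on which the plate lies all round; hollow below. Axes as the box. The pocket spans x -87 to +87 and y -55 to +55 mm; lead-in bevels, 3 x 3 mm at the rear rim, 4 wide x 7 deep at the sides, widen it to x = -90, y = +-59 at the top.
- keeper_edge (a point): Middle of the upper rear edge of the keeper, a 6 mm steel strip set flush in the box top (z 64 to 70 mm) from box x = +55 to the far end, 122 mm wide. Under it the pocket runs on 32 mm, to x = +87, with 10 mm of headroom. Axes as the box.
- plate: Aluminium cover plate, about 0.6 kg, six dark blow holes in its smooth top: body 134 x 104 x 16 mm, on its front a tongue 36 long, 92 wide, 6 thick, level with the underside. Origin: centre of the underside of the 170 mm length; +x to the tongue (body -85 to +49, tongue to +85). Starts flat on the box top, up to 27 mm and 0.25 rad off. Seated: origin within 2 mm of the pocket point in x, 3 in y.
- clamp (a joint): Angle (rad) of the dark steel swing clamp about its upright pivot. 0: closed against its stop, arm pointing 0.6 rad left of the box's +x, its end over the seated plate's rear edge. Grows as it opens, anticlockwise from above, to 2.0; at 0.9 the arm lies square across the rear wall just behind the plate. Stiff (about 0.12 N m, 1.2 N at the knob); it stays where left.
- clamp_knob (a point): Middle of the clamp's upright knob, 100 mm from the pivot, 102 mm above the bench: a 15 mm thick post with a 22 mm ball on it, top at 125 mm. The arm is a bar 22 mm wide and 12 thick, its underside 2 mm above the box top; it ends 116 mm from the pivot.
- clamp_pivot (a point): Pivot axis of the clamp at the height of the arm's underside: box x = -150, y = -85, 72 mm above the bench. The round hub is 34 mm wide and 25 mm high.
- plate_tongue (a point): Middle of the lower front edge of the plate's tongue (plate x = +85 mm, underside).
- plate_heel (a point): Middle of the lower rear edge of the plate (plate x = -85 mm, underside).
- crucible: Bystander: open ceramic crucible, 86 mm wide, 100 mm high, upright beside the box. Origin at the centre of its underside.
- crucible_lid: Bystander: round ceramic crucible lid, 100 mm wide, 42 mm high with its knob, lying beside the box. Origin at the centre of its underside.
- sleeker: Bystander: wooden sleeker with a rounded brass head, 167 mm long, 38 mm thick, lying beyond the keeper end. Origin under its middle, +x to the brass head.
- pin1: Bystander: bronze parting pin, 106 mm long with a 34 mm cross-head, 16 mm high, lying to the left of the box's rear end. Origin near its middle, +x to the head.
- pin2: Bystander: the second bronze parting pin, like the first, farther left.
- chest: Fixed riveted steel chest, 260 (x) x 190 (y) x 150 mm high, standing to the left; its lid, hinged on the +y side and leaning back, rises to 340 mm. Origin at the centre of its underside.
Things that resemble listed ones, but are neither listed nor needed, are in the scene too. Of the things like the plate, leave any that is red; of the rest the larger one is meant.

How it is judged:
By the outcome, as a careful person would: the job done as asked, in the order asked, and still so for the second after the job is handed in, with the robot touching nothing.
It also fails if it takes over 72 s, if anything falls off the work surface, if the arm or the gripper's body presses on something with over 40 N, if the wrist force passes 120 N, or if a joint passes its speed limit or range.

## Robot

A 7-joint arm with a two-finger parallel gripper is mounted at the origin on the work surface. World frame = base frame: x ahead of the robot, y to its left, z up, the work surface at z = 0. Lengths are in m, angles in rad, forces in N, time in s.
With the tool pointing down it reaches from about 0.425 to 0.925 m from the base axis. Payload 6.8 kg.
Tool frame: the origin (TCP) lies on the front face of the gripper's body, between the roots of the fingers; the fingertips stand 73 mm ahead of it and the grasp point (between the pads) lies 54 mm ahead of it (env.nose_length is the distance from the TCP to the fingertips, in m); z points along the fingers, y is the line along which they close (so a half turn about z gives the same grasp; the last joint's range is limited). The gripper opens to 85 mm and grips with 20 to 120 N. Pads are 22 mm wide; open, the fingers measure 114 mm over their backs; the gripper's body (76 mm by 85 mm) begins 54 mm behind the grasp point. The pads swing forward as they close: fully open they stand 13 mm farther back than shut.
Start: joints at [-1.428, 0.477, 0.022, 1.555, -0.011, 1.109, -0.083], TCP at [0.168, 0.654, 0.304] pointing down, gripper open.
Joint ranges: [-2.96, 2.96], [-0.34, 2.1], [-1.41, 1.46], [0.24, 2.44], [-1.37, 4.51], [0.17, 1.92], [-2.96, 2.96]. Speed limits (rad/s): [2.39, 2.39, 3.14, 3.14, 3.14, 3.14, 3.14].

## Interface

Orientations are given as a unit quaternion [w, x, y, z].
In Python, from cell import env, kin, camera, calibration, job gives the robot as it stands. The module is installed in compiled form; this text tells all that it offers. Calls block until the motion is done:
- env.reach(position, orientation): joint-space move of the TCP to a pose.
- env.movel(position, velocity=0.15, rot=None, stop_force=None): straight line of the TCP; rot=None keeps the orientation; velocity is the mean speed in m/s. With stop_force (N) it stops when the force on the tool has changed by that much, and returns True; else False.
- env.goto_joints(angles): joint-space move.
- env.grip(opening, f_grip=None): finger opening in m; f_grip is the grip in N (None keeps the last); returns when the fingers have stopped.
- env.dwell(seconds).
- kin.inverse_kinematics(position, orientation): joint angles nearest the present ones, or None.
- env.get_state(): the state.
- camera(name): name is "side" or "top" or "wrist"; returns (picture, depth): 420x560x3 uint8, blue, green, red; 420x560 float32, m along the optical axis (not along the pixel's ray), 0 where there is no reading.
- calibration(name): a dict with "fx", "fy", "cx", "cy" (pixels), "rvec" (rotation vector, rad) and "tvec" (3), from world to camera coordinates, as OpenCV has them. Camera axes: x right, y down, z forward; pixel columns grow to the right and rows downward; lengths in m; the calibration is good to about 2 mm. The wrist camera is an equidistant fisheye: a pixel r from the principal point sees the ray r / f radians off the axis. A picture is of the moment at which its call begins: read the wrist's pose just before it. calibration takes no time and is no camera call; for the wrist camera it gives the pose at the moment of the call.
A pose or a line that the arm cannot do raises env.PlanningError and nothing moves.
- job.job_done(): hands the job in; it is judged then, once.
The state is a dict: "time": time; "qpos": joint angles; "joint_velocities": joint speeds; "joint_torque": joint torques, N m; "tcp_pos": TCP position; "orientation": TCP orientation; "force": force on the tool from outside, world axes, zero at the start; "torque": the same for the moment, N m; "opening": finger opening in m; "gripper_force": force on a finger pad.
Only numpy, scipy, OpenCV 4.12 (cv2) and the standard library are available. Lean on these libraries where they do the work, as an engineer would, in place of code of your own. Each camera call takes 0.05 s, during which the arm holds its last target. There are 200 camera calls.

## Working session

There is one attempt and no reset: what is moved stays moved. The work goes in short steps, each a Python script; the robot and the scene stay as the last script left them, time stands still between calls to the robot, and variables do not carry over. Pictures are saved under pics/ and viewed, at most 10 in all, crops included, and the job is handed in when it is done.

```bash
mkdir -p pics; python3 - <<'E'
from cell import env,kin,camera,calibration,job
import cv2,numpy as np
for n in ("side","top"):
    p,d=camera(n); cv2.imwrite(f"pics/{n}0.png",p); np.savez(f"pics/{n}0.npz",p=p,d=d); c=calibration(n); print(n,c, -cv2.Rodrigues(c["rvec"])[0].T@c["tvec"])
s=env.get_state(); print(s)
E
```

```text
side {'fx': 439.77982034123966, 'fy': 439.77982034123966, 'cx': 280.43542941161354, 'cy': 204.15482744900143, 'rvec': array([ 0.03794979, -2.92866536,  1.06872679]), 'tvec': array([ 0.54525714, -0.02071898,  1.24921424])} [0.50630128 0.8367444  0.94962554]
top {'fx': 497.9804578963513, 'fy': 497.9804578963513, 'cx': 280.1487462804391, 'cy': 205.56722171507067, 'rvec': array([ 2.1451086 , -2.13167954,  0.16403782]), 'tvec': array([0.09300325, 0.53998281, 1.19275933])} [0.34689364 0.09163155 1.26260616]
{'time': 0.1, 'qpos': array([-1.42811023,  0.47775285,  0.02231397,  1.55634406, -0.0115006 ,
        1.10933857, -0.08311635]), 'joint_velocities': array([ 0.00022349, -0.00102839,  0.00118957, -0.00339808,  0.00088257,
       -0.00365306,  0.00083829]), 'joint_torque': array([ 3.69915302e-03, -5.97761929e+01,  1.61338024e+00, -2.81953132e+01,
        1.28166057e-02,  5.01972274e-03,  3.58174631e-06]), 'tcp_pos': array([0.16739334, 0.65347926, 0.30300215]), 'orientation': array([-5.11608131e-05,  1.25050290e-01,  9.92150034e-01, -8.56053959e-04]), 'force': array([-0.44510514, -0.37090945,  0.53062871]), 'torque': array([-0.0223843 , -0.00959695, -0.03743153]), 'gripper_force': 0.0, 'opening': 0.08533430410449425}
```

View pics/side0.png

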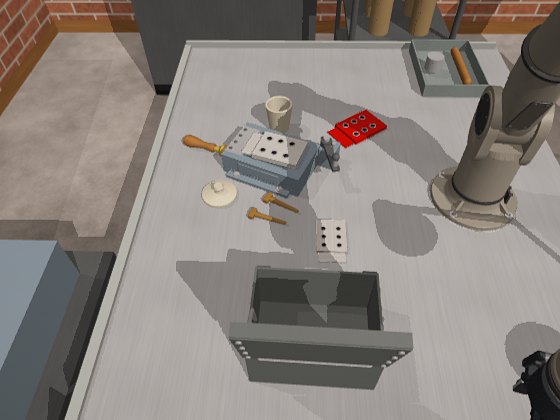

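View pics/top0.png

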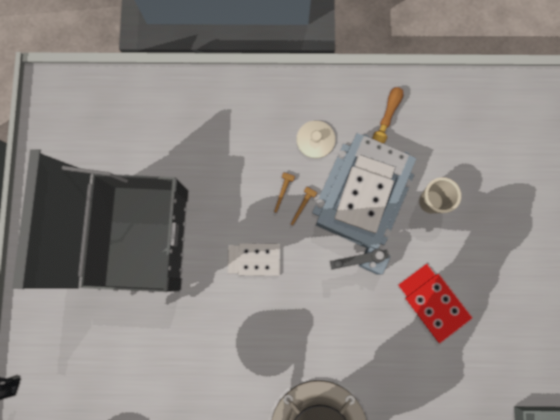

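The top view shows the box around (365,195) with its keeper end up and right, the white plate on top, the clamp hub at about (380,256) with its arm pointing left, and the chest at the left. The side view agrees.

```bash
cat > h.py <<'E'
from cell import env,kin,camera,calibration,job
import cv2,numpy as np
from scipy.spatial.transform import Rotation as R
def ray(n,uv,c=None):
    c=c or calibration(n); M=cv2.Rodrigues(np.array(c["rvec"]))[0]; o=-M.T@np.array(c["tvec"]).ravel()
    uv=np.atleast_2d(uv).astype(float); x=(uv[:,0]-c["cx"])/c["fx"]; y=(uv[:,1]-c["cy"])/c["fy"]
    if n=="wrist":
        r=np.hypot(x,y)+1e-9; v=np.c_[np.sin(r)*x/r,np.sin(r)*y/r,np.cos(r)]
    else: v=np.c_[x,y,np.ones_like(x)]
    return o,v@M
def onz(n,uv,z,c=None):
    o,v=ray(n,uv,c); return o+v*((z-o[2])/v[:,2])[:,None]
def pts(n,d,c=None):
    c=c or calibration(n); H,W=d.shape; u,v=np.meshgrid(np.arange(W),np.arange(H))
    o,r=ray(n,np.c_[u.ravel(),v.ravel()],c); M=cv2.Rodrigues(np.array(c["rvec"]))[0]
    zc=r@M[2]; return (o+r*(d.ravel()/zc)[:,None]).reshape(H,W,3)
def down(yaw): # tool down; tool y axis (closing) along world direction yaw+90deg -> tool x along yaw
    q=(R.from_euler('z',yaw)*R.from_euler('x',np.pi)).as_quat(); return np.array([q[3],q[0],q[1],q[2]])
def st(): 
    s=env.get_state(); print("t%.2f"%s["time"],"tcp",s["tcp_pos"].round(4),"F",s["force"].round(1),"T",s["torque"].round(2),"op %.4f"%s["opening"],"gf %.1f"%s["gripper_force"]); return s
E
python3 - <<'E'
from h import *
f=np.load("pics/top0.npz"); P=pts("top",f["d"])
for uv in [(5,388),(40,200),(130,178),(175,240),(366,190),(380,256),(338,266),(442,195)]: print(uv,P[uv[1],uv[0]].round(3))
print(onz("top",[(358,134),(414,154),(318,225),(382,240)],0.07).round(3))
for yaw in np.arange(-3,3.2,.5):
    q=kin.inverse_kinematics([0.52,-0.09,0.4],down(yaw)); print(round(yaw,2),None if q is None else np.round(q,2))
E
```

```text
(5, 388) [0.16  0.587 0.33 ]
(40, 200) [0.507 0.567 0.299]
(130, 178) [0.588 0.445 0.131]
(175, 240) [0.445 0.336 0.127]
(366, 190) [ 0.571 -0.11   0.087]
(380, 256) [ 0.413 -0.137  0.097]
(338, 266) [ 0.389 -0.037  0.121]
(442, 195) [ 0.572 -0.313  0.022]
[[ 0.716 -0.096  0.07 ]
 [ 0.666 -0.233  0.07 ]
 [ 0.488  0.005  0.07 ]
 [ 0.453 -0.148  0.07 ]]
-3.0 [-0.72  0.19  0.91  1.82 -0.16  1.2   1.95]
-2.5 [-0.72  0.19  0.9   1.82 -0.16  1.2   2.45]
-2.0 [-0.63  0.17  0.79  1.82 -0.13  1.2   2.92]
-1.5 [-0.97  0.33  1.31  1.83 -0.34  1.24 -2.63]
-1.0 [-0.97  0.33  1.31  1.83 -0.34  1.24 -2.13]
-0.5 [-0.97  0.33  1.31  1.83 -0.34  1.24 -1.63]
0.0 [-0.93  0.29  1.22  1.83 -0.29  1.22 -1.19]
0.5 [-0.88  0.25  1.14  1.83 -0.24  1.21 -0.74]
1.0 [-0.85  0.23  1.08  1.83 -0.22  1.21 -0.27]
1.5 [-0.81  0.22  1.04  1.83 -0.2   1.21  0.21]
2.0 [-0.78  0.21  0.99  1.83 -0.18  1.21  0.7 ]
2.5 [-0.76  0.2   0.96  1.83 -0.17  1.21  1.18]
3.0 [-0.73  0.19  0.92  1.82 -0.16  1.2   1.67]
```

```bash
python3 - <<'E'
from h import *
s=st(); env.movel([0.168,0.654,0.45],0.3); 
q=np.array(env.get_state()["qpos"]); q[0]=0.17; q[2]=0; env.goto_joints(q); s=st()
yb=-0.4
sols=[(y,kin.inverse_kinematics([0.50,-0.10,0.36],down(y))) for y in (yb,yb+np.pi/2,yb+np.pi,yb-np.pi/2)]
for y,k in sols: print(y,k if k is None else k.round(2))
y,k=min([x for x in sols if x[1] is not None],key=lambda x:abs(x[1][6]))
env.goto_joints(k); s=st(); print(y,env.nose_length)
c=calibration("wrist"); p,d=camera("wrist"); np.savez("pics/w1.npz",p=p,d=d,**c); cv2.imwrite("pics/w1.png",p); print(c, -cv2.Rodrigues(c["rvec"])[0].T@c["tvec"])
E
```

```text
t0.10 tcp [0.1674 0.6535 0.303 ] F [-0.4 -0.4  0.5] T [-0.02 -0.01 -0.04] op 0.0853 gf 0.0
t4.08 tcp [ 0.6524 -0.1705  0.4497] F [-0.1  0.4 -0.4] T [-0.    0.07  0.  ] op 0.0857 gf 0.0
-0.4 [-0.11  0.15  0.21  1.89 -0.03  1.11 -1.86]
1.1707963267948966 [ 0.09  0.15 -0.02  1.87  0.    1.11 -0.33]
2.741592653589793 [ 0.31  0.17 -0.27  1.86  0.05  1.12  1.2 ]
-1.9707963267948965 [ 0.52  0.19 -0.5   1.85  0.1   1.13  2.72]
t4.86 tcp [ 0.5014 -0.1002  0.3611] F [-0.3  0.4  0.6] T [-0.   -0.01 -0.03] op 0.0855 gf 0.0
1.1707963267948966 0.0726
{'fx': 325.19226210127806, 'fy': 325.19226210127806, 'cx': 281.8030771563735, 'cy': 209.4686172903679, 'rvec': array([-2.81026021,  0.56860646,  0.07784141]), 'tvec': array([-0.50144024,  0.04642739,  0.46211884])} [ 0.52824341 -0.0363857   0.43218818]
```

View pics/w1.png

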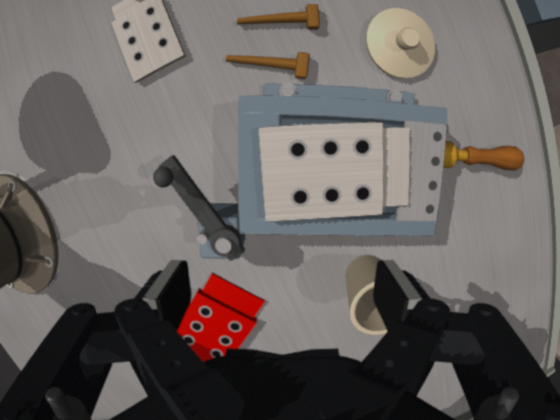

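The wrist view shows the box top between (239,96), (447,107), (436,236) and (237,234). The plate body spans about (258,127)–(384,220), its tongue reaches (410,165), and the clamp knob is at (164,176) with its hub at (222,245).

```bash
cat >> h.py <<'E'
def seg(n,p,d,c):
    P=pts(n,d,c); z=P[...,2]; hsv=cv2.cvtColor(p,cv2.COLOR_BGR2HSV); return P,z,hsv
def rect(xy):
    (cx,cy),(w,h),a=cv2.minAreaRect(xy.astype(np.float32)*1000); return np.array([cx,cy])/1000,w,h,a
def big(m):
    m=cv2.morphologyEx(m.astype(np.uint8),cv2.MORPH_OPEN,np.ones((3,3),np.uint8)); k,l,s,_=cv2.connectedComponentsWithStats(m); return l==1+np.argmax(s[1:,4])
def toBox(B,xy): # B=(x,y,yaw)
    c,s=np.cos(B[2]),np.sin(B[2]); d=np.atleast_2d(xy)[:,:2]-B[:2]; return np.c_[d[:,0]*c+d[:,1]*s,-d[:,0]*s+d[:,1]*c]
def toW(B,xy):
    c,s=np.cos(B[2]),np.sin(B[2]); xy=np.atleast_2d(xy); return np.c_[B[0]+xy[:,0]*c-xy[:,1]*s,B[1]+xy[:,0]*s+xy[:,1]*c]
E
python3 - <<'E'
from h import *
f=np.load("pics/w1.npz"); p,d=f["p"],f["d"]; c={k:f[k] for k in("fx","fy","cx","cy","rvec","tvec")}
c={k:(float(v) if v.ndim==0 else v) for k,v in c.items()}
P,z,hsv=seg("wrist",p,d,c)
for uv in [(247,180),(340,105),(270,170),(320,175),(398,165),(425,180),(164,176),(222,245)]: print(uv,P[uv[1],uv[0]].round(4),hsv[uv[1],uv[0]])
near=np.hypot(P[...,0]-.57,P[...,1]+.11)<.2
top=big((z>.064)&(z<.095)&near&(d>0)); body=big((z>.081)&(z<.095)&near); ton=big((z>.0725)&(z<.0805)&near&(hsv[...,2]>120)&(hsv[...,1]<60))
blue=big((z>.064)&(z<.075)&near&(hsv[...,1]>50))
for n,m,h in(("top",top,.07),("blue",blue,.07),("body",body,.086),("tongue",ton,.076)):
    v,u=np.nonzero(m); xy=onz("wrist",np.c_[u,v],h,c)[:,:2]; print(n,m.sum(),*[np.round(x,4) for x in rect(xy)],"medz",np.median(z[m]).round(4))
E
```

```text
(247, 180) [ 0.4656 -0.0845  0.0705] [101  39 130]
(340, 105) [ 0.5943 -0.0462  0.0715] [103  38 128]
(270, 170) [ 0.4958 -0.0819  0.0881] [ 14  24 180]
(320, 175) [ 0.5434 -0.108   0.0866] [ 14  27 178]
(398, 165) [ 0.633  -0.1334  0.076 ] [ 13  27 173]
(425, 180) [ 0.6618 -0.1646  0.0719] [  9  12 144]
(164, 176) [ 0.3994 -0.0396  0.1248] [30  5 55]
(222, 245) [ 0.4131 -0.1372  0.0963] [ 13  12 152]
top 29721 [ 0.5375 -0.105 ] 190.3318 340.4958 73.9632 medz 0.0766
blue 43 [ 0.5564 -0.2518] 15.9729 5.0564 2.0128 medz 0.0692
body 11325 [ 0.5483 -0.106 ] 104.5046 134.8433 70.6373 medz 0.087
tongue 1952 [ 0.6303 -0.1347] 91.9415 32.6704 70.7637 medz 0.0768
```

```bash
python3 - <<'E'
from h import *
f=np.load("pics/w1.npz"); p,d=f["p"],f["d"]; c={k:f[k] for k in("fx","fy","cx","cy","rvec","tvec")}
c={k:(float(v) if v.ndim==0 else v) for k,v in c.items()}
P,z,hsv=seg("wrist",p,d,c)
near=np.hypot(P[...,0]-.57,P[...,1]+.11)<.2
top=((z>.062)&(z<.095)&near).astype(np.uint8); top[:, :236]=0
top=big(cv2.morphologyEx(top,cv2.MORPH_OPEN,np.ones((25,25))))
cv2.imwrite("pics/t.png",top*255)
v,u=np.nonzero(top); xy=onz("wrist",np.c_[u,v],.07,c)[:,:2]; print([np.round(x,4) for x in rect(xy)])
cn=onz("wrist",[(239,96),(447,107),(436,236),(237,234)],.07,c)[:,:2]; print(cn.round(4))
e=[cn[1]-cn[0],cn[2]-cn[3],cn[0]-cn[3],cn[1]-cn[2]]; print([ (np.linalg.norm(x).round(4),np.arctan2(x[1],x[0]).round(4)) for x in e], cn.mean(0))
# inner bits: keeper rear edge seen left/right of tongue & pocket rim
E
```

```text
[array([ 0.5657, -0.1207]), np.float64(142.3916), np.float64(196.2196), np.float64(66.5283)]
[[ 0.4955  0.0059]
 [ 0.7203 -0.0914]
 [ 0.6579 -0.2423]
 [ 0.4273 -0.1393]]
[(np.float64(0.2449), np.float64(-0.4084)), (np.float64(0.2525), np.float64(-0.4199)), (np.float64(0.1604), np.float64(1.1318)), (np.float64(0.1632), np.float64(1.1789))] [ 0.57524557 -0.1167652 ][ WARN:0@0.042] global loadsave.cpp:1063 imwrite_ Unsupported depth image for selected encoder is fallbacked to CV_8U.
```

```bash
python3 - <<'E'
import cv2
p=cv2.imread("pics/w1.png")[60:270,190:480]; cv2.imwrite("pics/w1c.png",cv2.resize(p,None,fx=2.7,fy=2.7,interpolation=cv2.INTER_CUBIC))
E
```

```text
(no output)
```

View pics/w1c.png

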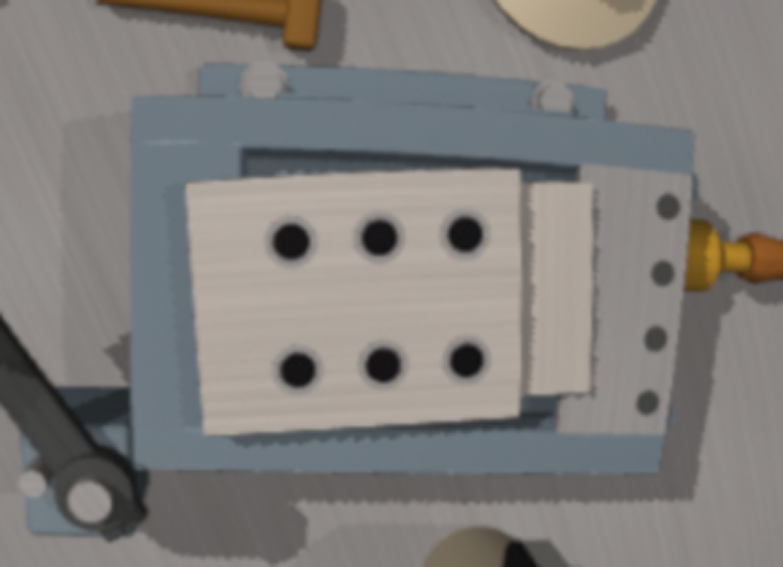

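The crop shows the box corners at (131,98), (693,130), (658,472) and (134,469), the keeper's rear corners at (580,163) and (557,433), and the pocket's rear-left rim at (240,148). The plate is skewed to the left, with its tongue resting on the keeper.

```bash
python3 - <<'E'
from h import *
f=np.load("pics/w1.npz"); c={k:f[k] for k in("fx","fy","cx","cy","rvec","tvec")}
c={k:(float(v) if v.ndim==0 else v) for k,v in c.items()}
px=np.array([(131,98),(693,130),(658,472),(134,469),(580,163),(557,433),(240,148)])/2.7+[190,60]-.3
bx=np.array([(-135,80),(111,80),(111,-80),(-135,-80),(55,61),(55,-61),(-90,59)])/1000
W=onz("wrist",px,.07,c)[:,:2]
a=bx-bx.mean(0); b=W-W.mean(0); yaw=np.arctan2((a[:,0]*b[:,1]-a[:,1]*b[:,0]).sum(),(a*b).sum())
t=W.mean(0)-toW((0,0,yaw),bx.mean(0)[None])[0]; B=np.r_[t,yaw]; print("B",B.round(4)); print(((toBox(B,W)-bx)*1000).round(1))
body=np.array([.5483,-.106]);yp=np.deg2rad(70.64-90); o=body+.018*np.array([np.cos(yp),np.sin(yp)]); print("plate in box",toBox(B,o).round(4),yp-yaw)
print("pivot",toBox(B,[[.4131,-.1372],[.3994,-.0396],[.572,-.313]]).round(3))
E
```

```text
B [ 0.5857 -0.121  -0.4148]
[[ 0.4 -0.2]
 [-0.7  0.2]
 [-0.4  0.2]
 [ 0.2  0.2]
 [ 0.2 -0.9]
 [ 0.1  0.4]
 [ 0.1  0.1]]
plate in box [[-0.0224  0.    ]] 0.07692173044226142
pivot [[-0.151 -0.084]
 [-0.203 -0.001]
 [ 0.065 -0.181]]
```

```bash
cat >> h.py <<'E'
B=np.array([.5857,-.1210,-.4148])
def bp(x,y,z): return np.r_[toW(B,[[x,y]])[0],z]
E
python3 - <<'E'
from h import *
Q=down(B[2]+np.pi)
env.reach(bp(.092,0,.25),Q); env.grip(.06); st()
env.movel(bp(.092,0,.155),.25); hit=env.movel(bp(.092,0,.130),.03,stop_force=3); s=st(); print(hit)
zt=s["tcp_pos"][2]
env.movel(bp(.092,0,zt+.0025),.05); st()
h=env.movel(bp(.057,0,zt+.0025),.06,stop_force=25); s=st(); print(h, toBox(B,s["tcp_pos"]).round(4))
c=calibration("wrist"); p,d=camera("wrist"); np.savez("pics/w2.npz",p=p,d=d,**c); cv2.imwrite("pics/w2.png",p)
E
```

```text
t6.66 tcp [ 0.6699 -0.158   0.2503] F [-0.9  0.1 -0.6] T [ 0.02 -0.03 -0.01] op 0.0597 gf 0.0
t7.80 tcp [ 0.6699 -0.1581  0.1377] F [-2.6 -0.   5.7] T [ 0.13  0.31 -0.04] op 0.0602 gf 3.2
True
t8.05 tcp [ 0.6699 -0.158   0.14  ] F [ 0.2  0.8 -0.5] T [ 0.03 -0.01 -0.01] op 0.0599 gf 0.0
t8.78 tcp [ 0.638  -0.1439  0.1404] F [ 0.2 -0.1  0.4] T [-0.02 -0.01  0.  ] op 0.0600 gf 0.0
False [[0.0571 0.0001]]
```

View pics/w2.png

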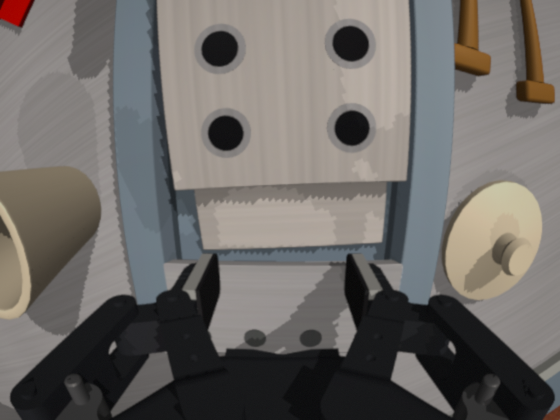

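The tongue's front edge at row 247 is now behind the keeper edge at row 262, and the plate looks square. I'll check by depth whether the tongue has dropped.

```bash
cat >> h.py <<'E'
def load(n):
    f=np.load(n); c={k:f[k] for k in("fx","fy","cx","cy","rvec","tvec")}
    return f["p"],f["d"],{k:(float(v) if v.ndim==0 else v) for k,v in c.items()}
def plate(p,d,c,ymin=-.06,ymax=.06,full=False):
    P,z,hsv=seg("wrist",p,d,c); X=toBox(B,P.reshape(-1,3)).reshape(P.shape[:2]+(2,))
    white=(d>0)&(hsv[...,0]<25)&(hsv[...,1]>18)&(hsv[...,2]>130)&(abs(X[...,1])<.075)&(abs(X[...,0])<.16)&(z>.03)&(z<.11)
    return X,z,white
E
python3 - <<'E'
from h import *
p,d,c=load("pics/w2.npz"); X,z,w=plate(p,d,c)
for v in (20,60,100,140,160,175,185,195,205,220,235,243,250,255,260,265,280):
    r=[]
    for u in (240,290,335): r.append((*(X[v,u]*1000).round(1),round(z[v,u]*1000,1)))
    print(v,r)
for v in (40,100,160): 
    u=np.nonzero(w[v])[0]; print(v,u.min(),u.max(),(X[v,u.min()+2]*1000).round(1),(X[v,u.max()-2]*1000).round(1))
E
```

```text
20 [(np.float64(-53.2), np.float64(-16.9), np.float64(84.1)), (np.float64(-52.8), np.float64(2.5), np.float64(84.2)), (np.float64(-53.6), np.float64(20.2), np.float64(83.7))]
60 [(np.float64(-36.9), np.float64(-17.0), np.float64(82.2)), (np.float64(-36.9), np.float64(2.6), np.float64(80.2)), (np.float64(-37.4), np.float64(20.6), np.float64(80.6))]
100 [(np.float64(-20.8), np.float64(-17.4), np.float64(79.1)), (np.float64(-20.6), np.float64(2.7), np.float64(78.7)), (np.float64(-21.0), np.float64(20.9), np.float64(79.0))]
140 [(np.float64(-4.3), np.float64(-17.9), np.float64(76.6)), (np.float64(-4.2), np.float64(2.8), np.float64(77.3)), (np.float64(-4.5), np.float64(21.2), np.float64(78.3))]
160 [(np.float64(4.3), np.float64(-18.2), np.float64(75.7)), (np.float64(4.4), np.float64(2.8), np.float64(75.7)), (np.float64(4.1), np.float64(21.7), np.float64(76.6))]
175 [(np.float64(10.8), np.float64(-18.5), np.float64(75.1)), (np.float64(10.9), np.float64(2.9), np.float64(75.1)), (np.float64(10.5), np.float64(22.0), np.float64(76.4))]
185 [(np.float64(15.2), np.float64(-18.6), np.float64(75.0
[... 1261 characters left out ...]
(54.4)), (np.float64(57.0), np.float64(27.6), np.float64(54.6))]
260 [(np.float64(59.6), np.float64(-22.7), np.float64(55.3)), (np.float64(60.0), np.float64(3.8), np.float64(54.1)), (np.float64(59.8), np.float64(27.7), np.float64(55.0))]
265 [(np.float64(55.0), np.float64(-20.6), np.float64(71.0)), (np.float64(55.2), np.float64(3.3), np.float64(70.2)), (np.float64(55.2), np.float64(25.1), np.float64(70.7))]
280 [(np.float64(63.4), np.float64(-21.1), np.float64(70.5)), (np.float64(62.8), np.float64(3.4), np.float64(71.2)), (np.float64(63.0), np.float64(25.5), np.float64(71.4))]
40 159 409 [-48.2 -50.2] [-48.5  51. ]
100 164 409 [-22.4 -48.6] [-22.9  51.8]
160 171 406 [  3.4 -47.5] [ 3.3 53. ]
```

The tongue is down in the pocket, with its tip at box x≈50 and z≈60, and the heel is on the rear wall. Next I push from the rear with both fingers.

```bash
python3 - <<'E'
from h import *
zt=.1377+.0025
env.movel(bp(.057,0,.20),.25); env.movel(bp(-.146,0,.20),.3); env.movel(bp(-.146,0,zt),.2); st()
h=env.movel(bp(-.100,0,zt),.05,stop_force=15); s=st(); print(h,toBox(B,s["tcp_pos"]).round(4))
env.movel(bp(-.150,0,zt),.15); env.movel(bp(-.150,0,.25),.25)
Q=down(B[2]); 
k=kin.inverse_kinematics(bp(-.10,0,.28),Q); print(k.round(2)); env.reach(bp(-.10,0,.28),Q); st()
c=calibration("wrist"); p,d=camera("wrist"); np.savez("pics/w3.npz",p=p,d=d,**c); cv2.imwrite("pics/w3.png",p)
E
```

```text
t10.50 tcp [ 0.453  -0.0625  0.1399] F [0.3 0.7 1.2] T [ 0.02 -0.01  0.  ] op 0.0600 gf 0.0
t11.57 tcp [ 0.4946 -0.0808  0.1405] F [-0.8 -0.4  0.3] T [ 0.02 -0.02  0.02] op 0.0602 gf 0.0
False [[-0.0996  0.0001]]
[-0.12  0.22  0.18  2.   -0.05  0.93 -1.9 ]
t15.17 tcp [ 0.4941 -0.0807  0.2798] F [ 0.2  0.3 -0.6] T [ 0.04 -0.03 -0.  ] op 0.0603 gf 0.0
```

View pics/w3.png

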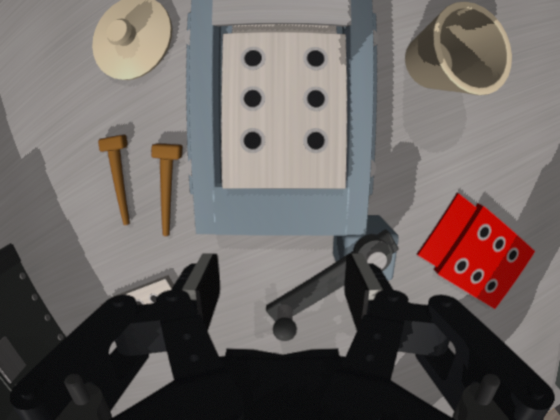

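The plate is under the keeper with its rear edge at row 188, and it looks about seated. I'll check its height.

```bash
python3 - <<'E'
from h import *
p,d,c=load("pics/w3.npz"); X,z,w=plate(p,d,c)
for v in (35,80,120,160,180,184,187,190,193,210,225): print(v,[(*(X[v,u]*1000).round(1),round(z[v,u]*1000,1)) for u in (235,285,335)])
w&=(X[...,0]<.056)
for v in (60,100,150): u=np.nonzero(w[v])[0]; print((X[v,u.min()]*1000).round(1),(X[v,u.max()]*1000).round(1))
v,u=np.nonzero(big(w)); 
for h in(.070,.078): print(rect(toBox(B,onz("wrist",np.c_[u,v],h,c))))
E
```

```text
35 [(np.float64(43.3), np.float64(38.8), np.float64(74.1)), (np.float64(42.2), np.float64(-3.3), np.float64(74.5)), (np.float64(43.8), np.float64(-45.6), np.float64(73.9))]
80 [(np.float64(2.9), np.float64(38.1), np.float64(77.8)), (np.float64(2.2), np.float64(-3.3), np.float64(77.5)), (np.float64(3.3), np.float64(-45.1), np.float64(76.5))]
120 [(np.float64(-31.1), np.float64(37.9), np.float64(80.6)), (np.float64(-31.5), np.float64(-3.3), np.float64(80.0)), (np.float64(-30.9), np.float64(-44.7), np.float64(81.0))]
160 [(np.float64(-64.3), np.float64(38.1), np.float64(84.2)), (np.float64(-64.6), np.float64(-3.4), np.float64(83.2)), (np.float64(-64.1), np.float64(-44.9), np.float64(84.2))]
180 [(np.float64(-81.0), np.float64(38.4), np.float64(85.3)), (np.float64(-81.1), np.float64(-3.4), np.float64(85.4)), (np.float64(-81.0), np.float64(-45.4), np.float64(84.8))]
184 [(np.float64(-84.4), np.float64(38.5), np.float64(85.2)), (np.float64(-84.4), np.float64(-3.4), np.float64(86.0)), (np.float64(-84.2), np.float64(-45.4), np.float64(85.5))]
187 [(np.float64(-86.9), np.float64(38.5), np.flo
[... 413 characters left out ...]
64(70.0)), (np.float64(-95.5), np.float64(-48.2), np.float64(70.6))]
210 [(np.float64(-111.1), np.float64(41.4), np.float64(71.3)), (np.float64(-111.2), np.float64(-3.6), np.float64(71.0)), (np.float64(-110.7), np.float64(-48.6), np.float64(72.5))]
225 [(np.float64(-125.2), np.float64(41.9), np.float64(72.0)), (np.float64(-125.1), np.float64(-3.7), np.float64(71.8)), (np.float64(-125.2), np.float64(-49.4), np.float64(71.9))]
[21.  48.6] [ 20.8 -52.4]
[-13.8  49. ] [-13.7 -53.9]
[-55.8  49.1] [-55.7 -53.4]
(array([-0.02139777, -0.00246983]), 108.99723815917969, 137.97927856445312, 89.89439392089844)
(array([-0.02164191, -0.00241806]), 105.89141082763672, 134.04762268066406, 89.89439392089844)
```

The heel still rides the rim, with its rear top edge at x≈-87.5. I'll push the last few millimetres and then feel the seated height from above.

```bash
python3 - <<'E'
from h import *
zt=.1377+.0025
env.movel(bp(-.125,-.002,.25),.3); env.movel(bp(-.125,-.002,zt),.2)
h=env.movel(bp(-.0925,-.002,zt),.04,stop_force=20); s=st(); print(h,toBox(B,s["tcp_pos"]).round(4))
env.movel(bp(-.105,-.002,zt),.1)
env.movel(bp(-.105,-.002,.17),.15); env.movel(bp(-.070,-.002,.17),.15)
h=env.movel(bp(-.070,-.002,.130),.04,stop_force=8); s=st(); print("touch",h)
env.movel(bp(-.10,0,.28),.25)
c=calibration("wrist"); p,d=camera("wrist"); np.savez("pics/w4.npz",p=p,d=d,**c); cv2.imwrite("pics/w4.png",p)
X,z,w=plate(p,d,c)
for v in (35,80,120,160,175,180,184,187,190,193,210): print(v,[(*(X[v,u]*1000).round(1),round(z[v,u]*1000,1)) for u in (235,285,335)])
P=pts("wrist",d,c); print("knob",P[325,285])
E
```

```text
t17.17 tcp [ 0.5001 -0.0855  0.1401] F [ 0.  -1.   0.6] T [ 0.03  0.06 -0.  ] op 0.0598 gf 0.0
False [[-0.0927 -0.002 ]]
t18.94 tcp [ 0.5205 -0.0946  0.1376] F [-1.7 -0.9  7.6] T [ 0.07  0.29 -0.01] op 0.0603 gf 3.7
touch True
35 [(np.float64(43.1), np.float64(38.9), np.float64(70.3)), (np.float64(42.3), np.float64(-3.7), np.float64(69.5)), (np.float64(43.3), np.float64(-46.2), np.float64(70.9))]
80 [(np.float64(2.6), np.float64(38.4), np.float64(72.0)), (np.float64(2.0), np.float64(-3.7), np.float64(70.6)), (np.float64(3.0), np.float64(-46.1), np.float64(70.9))]
120 [(np.float64(-32.0), np.float64(38.7), np.float64(72.1)), (np.float64(-32.5), np.float64(-3.7), np.float64(71.2)), (np.float64(-31.8), np.float64(-46.7), np.float64(69.1))]
160 [(np.float64(-66.7), np.float64(39.5), np.float64(71.3)), (np.float64(-66.9), np.float64(-3.8), np.float64(71.8)), (np.float64(-66.4), np.float64(-47.1), np.float64(72.2))]
175 [(np.float64(-80.0), np.float64(40.0), np.float64(70.5)), (np.float64(-80.1), np.float64(-3.8), np.float64(71.0)), (np.float64(-79.9), np.float64(-47.7), np.float64(70.7))]
[... 408 characters left out ...]
(71.1)), (np.float64(-90.8), np.float64(-3.9), np.float64(71.2)), (np.float64(-90.8), np.float64(-48.2), np.float64(70.3))]
190 [(np.float64(-93.5), np.float64(40.4), np.float64(70.8)), (np.float64(-93.4), np.float64(-3.9), np.float64(71.4)), (np.float64(-93.3), np.float64(-48.2), np.float64(71.0))]
193 [(np.float64(-96.2), np.float64(40.4), np.float64(71.0)), (np.float64(-96.4), np.float64(-3.9), np.float64(70.4)), (np.float64(-96.1), np.float64(-48.3), np.float64(70.8))]
210 [(np.float64(-112.0), np.float64(41.1), np.float64(70.4)), (np.float64(-111.9), np.float64(-3.9), np.float64(70.9)), (np.float64(-111.7), np.float64(-49.0), np.float64(71.3))]
knob [ 0.40080688 -0.04375316  0.1204948 ]
```

View pics/w4.png

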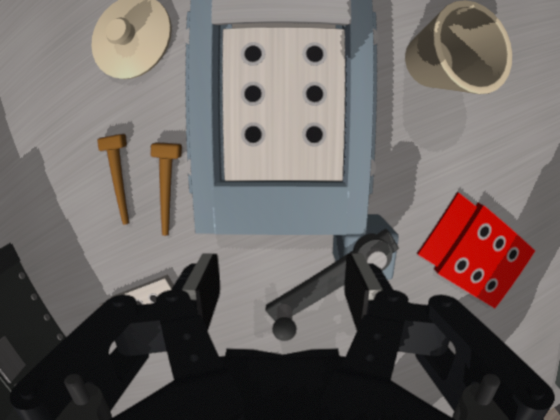

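```bash
python3 - <<'E'
from h import *
p,d,c=load("pics/w4.npz"); g=cv2.cvtColor(p,cv2.COLOR_BGR2GRAY).astype(float)
rows=g[170:195,240:330].mean(1); xs=[toBox(B,onz("wrist",[(285,v)],.07,c))[0,0]*1000 for v in range(170,195)]
for v,a,b in zip(range(170,195),rows,xs): print(v,round(a),round(b,1),end=" | ")
print()
for v,a in zip(range(14,36),g[14:36,240:330].mean(1)): print(v,round(a),round(toBox(B,onz("wrist",[(285,v)],.07,c))[0,0]*1000,1),end=" | ")
print()
for R0 in (range(205,230),range(338,365)):
    for u in R0: print(u,round(g[60:160,u].mean()),round(toBox(B,onz("wrist",[(u,110)],.07,c))[0,1]*1000,1),end=" | ")
    print()
E
```

```text
170 184 -75.9 | 171 184 -76.8 | 172 184 -77.7 | 173 184 -78.5 | 174 184 -79.4 | 175 184 -80.3 | 176 184 -81.2 | 177 184 -82.1 | 178 183 -83.0 | 179 167 -83.9 | 180 108 -84.8 | 181 60 -85.7 | 182 62 -86.6 | 183 73 -87.5 | 184 77 -88.3 | 185 82 -89.2 | 186 101 -90.1 | 187 122 -91.0 | 188 128 -91.9 | 189 128 -92.8 | 190 128 -93.8 | 191 128 -94.7 | 192 129 -95.6 | 193 129 -96.5 | 194 129 -97.4 | 
14 151 61.8 | 15 151 60.8 | 16 151 59.9 | 17 150 58.9 | 18 148 58.0 | 19 147 57.1 | 20 143 56.1 | 21 127 55.2 | 22 106 54.2 | 23 103 53.3 | 24 108 52.4 | 25 110 51.4 | 26 112 50.5 | 27 130 49.6 | 28 164 48.6 | 29 178 47.7 | 30 180 46.8 | 31 180 45.9 | 32 180 44.9 | 33 180 44.0 | 34 180 43.1 | 35 180 42.2 | 
205 128 65.2 | 206 129 64.3 | 207 129 63.4 | 208 129 62.5 | 209 129 61.6 | 210 125 60.7 | 211 110 59.9 | 212 86 59.0 | 213 69 58.1 | 214 65 57.2 | 215 65 56.3 | 216 64 55.4 | 217 61 54.6 | 218 54 53.7 | 219 56 52.8 | 220 71 51.9 | 221 86 51.1 | 222 111 50.2 | 223 151 49.3 | 224 177 48.4 | 225 183 47.6 | 226 182 46.7 | 227 182 45.8 | 228 181 44.9 | 229 182 44.1 | 
338 188 -49.1 | 339 187 -49.9 | 340 185 -50.8 | 341 184 -51.7 | 342 180 -52.6 | 343 161 -53.4 | 344 120 -54.3 | 345 85 -55.2 | 346 83 -56.1 | 347 91 -57.0 | 348 96 -57.8 | 349 103 -58.7 | 350 117 -59.6 | 351 127 -60.5 | 352 130 -61.4 | 353 131 -62.3 | 354 131 -63.2 | 355 131 -64.0 | 356 131 -64.9 | 357 131 -65.8 | 358 131 -66.7 | 359 132 -67.6 | 360 132 -68.5 | 361 131 -69.4 | 362 131 -70.3 | 363 131 -71.2 | 364 131 -72.1 |
```

The plate is flat and flush: x≈+0.4 mm, y≈-2 mm, level at about 70 mm. Next I swing the clamp by caging its knob.

```bash
python3 - <<'E'
from h import *
piv=np.array([-.150,-.085]); k=toBox(B,[[.3994,-.0396],[.4008,-.0438]])-piv; print(np.hypot(*k.T),np.arctan2(k[:,1],k[:,0]))
th0=np.arctan2(k[0,1],k[0,0])
def pose(a,z,lag=0.):
    e=piv+.1*np.array([np.cos(a),np.sin(a)]); return bp(*e,z),down(B[2]+a)
p,q=pose(th0,.24); env.reach(p,q); env.grip(.036); st()
hit=env.movel(pose(th0,.162)[0],.15,stop_force=8); st(); print("down",hit)
if hit: raise SystemExit
a=th0
while a>.30:
    a=max(a-.2,.30); p,q=pose(a,.162)
    v=.08 if a>.75 else .03
    hit=env.movel(p,v,rot=q,stop_force=8); s=env.get_state(); print(round(a,2),round(s["time"],2),hit,s["force"].round(1),(toBox(B,s["tcp_pos"])*1000).round(1))
    if hit: break
st()
E
```

```text
[0.09983851 0.0954807 ] [2.13402832 2.12603208]
t21.80 tcp [ 0.3994 -0.0394  0.24  ] F [0.4 0.  0.7] T [ 0.01  0.01 -0.03] op 0.0358 gf 0.0
t22.47 tcp [ 0.3997 -0.0394  0.1623] F [ 0.3 -0.2 -0. ] T [-0.04  0.01 -0.02] op 0.0359 gf 0.0
down False
1.93 22.87 False [-0.4 -0.3 -0.7] [[-185.2    8.7]]
1.73 23.27 False [-0.6  0.3  0.4] [[-166.6   13.5]]
1.53 23.67 False [ 0.1  0.6 -0.5] [[-146.9   14.8]]
1.33 24.07 False [ 0.3 -0.3 -0.6] [[-127.1   12.2]]
1.13 24.47 False [ 0.4 -0.6  0. ] [[-108.3    5.7]]
0.93 24.87 False [-0.4  0.8  0.5] [[-91.1  -4.4]]
0.73 25.68 False [-0.4  0.2 -0.4] [[-75.7 -18. ]]
0.53 26.5 False [-0.4  1.7  1.6] [[-64.1 -34. ]]
0.33 26.77 True [1.1 1.3 0.2] [[-64.4 -34.4]]
t26.77 tcp [ 0.5129 -0.1265  0.1616] F [1.1 1.3 0.2] T [ 0.22 -0.02 -0.02] op 0.0359 gf 0.5
```

```bash
python3 - <<'E'
from h import *
piv=np.array([-.150,-.085])
def pose(a,z): return bp(*(piv+.1*np.array([np.cos(a),np.sin(a)])),z),down(B[2]+a)
hit=env.movel(pose(.45,.162)[0],.015,stop_force=10); st(); print(hit)
p,q=pose(.54,.162); env.movel(p,.05,rot=q); env.movel(pose(.54,.26)[0],.2)
env.reach(bp(-.13,0,.30),down(B[2])); st()
c=calibration("wrist"); p,d=camera("wrist"); np.savez("pics/w5.npz",p=p,d=d,**c); cv2.imwrite("pics/w5.png",p)
E
```

```text
t27.12 tcp [ 0.5129 -0.1266  0.1611] F [-0.3  1.   1. ] T [ 0.21 -0.07  0.01] op 0.0363 gf 0.6
True
t28.71 tcp [ 0.4665 -0.0687  0.299 ] F [ 0.4  0.6 -0.7] T [-0.   -0.05  0.04] op 0.0364 gf 0.0
```

View pics/w5.png

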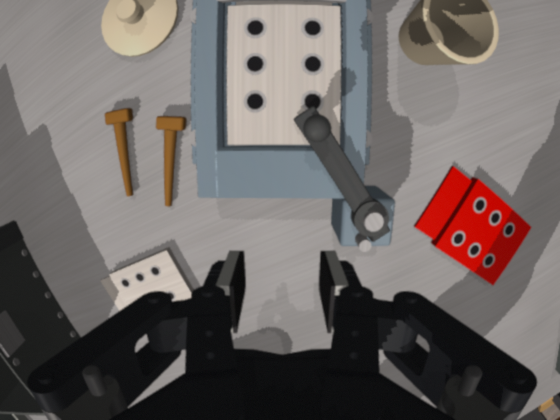

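The clamp arm now lies over the plate's rear edge, with the knob at (316,127) and the hub at (374,221). I'll measure the angle.

```bash
python3 - <<'E'
from h import *
p,d,c=load("pics/w5.npz"); k=toBox(B,onz("wrist",[(316,127)],.114,c))[0]; h=toBox(B,onz("wrist",[(374,221)],.097,c))[0]
print(k,h,np.arctan2(*(k-h)[::-1])-.6,np.arctan2(*(k-[-.15,-.085])[::-1])-.6)
X,z,w=plate(p,d,c)
for v in(30,80,125,140): print([(*(X[v,u]*1000).round(1),round(z[v,u]*1000,1)) for u in (240,285)])
E
```

```text
[-0.06699146 -0.02763013] [-0.14980217 -0.08484098] 0.004567353777399252 0.004749554598968531
[(np.float64(23.6), np.float64(37.4), np.float64(70.6)), (np.float64(22.8), np.float64(-3.6), np.float64(70.6))]
[(np.float64(-24.6), np.float64(37.0), np.float64(70.9)), (np.float64(-25.0), np.float64(-3.7), np.float64(70.1))]
[(np.float64(-66.3), np.float64(37.3), np.float64(70.6)), (np.float64(-66.7), np.float64(-3.9), np.float64(71.4))]
[(np.float64(-80.2), np.float64(37.4), np.float64(71.2)), (np.float64(-80.5), np.float64(-3.9), np.float64(70.5))]
```

The clamp is at its stop (0.005 rad, within measuring error), the plate is flat, and the robot is touching nothing.

```bash
python3 -c "
from cell import job; print(job.job_done())"
```

```text
the job is handed in; nothing more can be done
None
```

Job handed in at about 29 s of the 72 s: the plate lies flat and flush under the keeper (about 0.4 mm off in x, 2 mm in y), the clamp is against its stop, and the bystanders were not touched.

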